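# Load a carton of rivet nuts into the sprung supply lane

### The arm

A 6-joint arm with a two-finger parallel gripper is mounted at the origin on the work surface; the furniture and walls round the work are solid. World frame = base frame: x ahead of the robot, y to its left, z up, the work surface at z = 0. Lengths are in m, angles in rad, forces in N, time in s.
With the tool pointing down it reaches from about 0.375 to 0.975 m from the base axis. Payload 3.8 kg.
Tool frame: the origin (TCP) lies midway between the tips of the shut fingers; the grasp point (between the pads) lies 19 mm behind it; z points along the fingers, y is the direction in which the jaws open and shut (so a half turn about z gives the same grasp; the last joint's range is limited). The gripper opens to 85 mm and grips with 20 to 120 N. Pads are 22 mm wide; open, the fingers measure 114 mm over their backs; the gripper's body (76 mm by 85 mm) begins 54 mm behind the grasp point. The pads swing forward as they close: fully open they stand 13 mm farther back than shut.
Start: joints at [-1.206, 0.264, 1.604, -0, 1.274, -0.037], TCP at [0.264, -0.621, 0.231] pointing down, gripper open.
Joint ranges: [-2.63, 2.63], [-0.94, 2.18], [0.31, 2.57], [-1.31, 4.45], [0, 2.66], [-2.55, 2.55]. Speed limits (rad/s): [2.57, 2.57, 3.14, 3.14, 3.14, 3.14].

### API

Orientations are given as a rotation vector (axis times angle).
In Python, from rig import robot gives the robot as it stands.
- The arm moves only by the tool send_rows, never from a script. Its argument "moves" is a list that holds one entry, the list of rows, each a list of 5 numbers: the shift along the tool's x, y, z in m, then the turn about the tool's z in rad, then the closure, from 0 (fully open) to 1 (shut). In form: [[[tx, ty, tz, turn, fingers], ...]]. A call has exactly 5 rows; each row is the pose to reach, as a shift and turn from the pose commanded when the call began, along the tool's axes at that moment; what a row does not reach only later rows make up. A row lasts 1/12 s, in which the tool goes at most 41.7 mm and 7.16 degrees, less where a joint would pass 70% of its speed; a pose out of reach is approached as far as the arm can. A call with a gripper value outside its range is refused whole. The fingers move at their own pace and stop on an object; "grip_force" is the grip in N (left out, the last holds). Time passes only in rows, so rows that repeat a pose let the fingers close, or fill a call up. It gives the time, the measured TCP pose, the force and the opening at its end, in the units of the state.
- robot.get_obs(): the state, without advancing time (a new reading comes with each control period).
- robot.grab_frame(name): name is "scene" or "top"; returns a dict with "frame" (384x512x3 uint8, blue, green, red), "intrinsics" (3x3 intrinsics, pixels), "R" (3x3) and "t" (3): a world point X has camera coordinates R X + t. Camera axes: x right, y down, z forward; pixel columns grow to the right and rows downward; lengths in m; the calibration is good to about 2 mm. A picture is of the moment at which its call begins. There is no depth.
- robot.finish_job(): hands the job in, once; it reports no verdict.
The state is a dict: "clock": time; "joint_positions": joint angles; "qvel": joint speeds; "joint_efforts": joint torques, N m; "position": TCP position; "tool_rot": TCP orientation; "contact_force": force on the tool from outside, world axes, zero at the start; "wrist_torque": the same for the moment, N m; "grip_width": finger opening in m.
Only numpy, scipy, OpenCV 4.12 (cv2) and the standard library are available. Lean on these libraries where they do the work, as an engineer would, in place of code of your own. Each camera call takes 0.05 s, during which the arm holds its last target. There are 200 camera calls.

### The job

Push the small pale carton with the blue label, which stands skewed on the open end of the grey plate, straight down the lane between the two aluminium guide rails, against the sprung stop, until the yellow catch in the floor springs up behind it, and leave it held there between catch and stop. The rails are only taped down while their glue sets, so neither the carton nor the robot may touch either of them. Push gently with the fingers only: do not squeeze, lift or tip the carton, and leave the other things on the bench where they are.

Things in the scene. Friction and masses are not known exactly. Their poses are not given: they have to be found in the camera images.
- lane: Fixed grey plate, 252 x 136 x 6 mm, flat on the bench, carrying the lane. Origin: on the lane's centre line at the mouth (where the straight rails begin), at bench height. x runs down the lane from the mouth to the stop (the way to push), y to the left, z up. Plate from x = -120 to +132 mm, y = +-68 mm, top at z = 6 mm; the part before the mouth is an open apron, where the carton starts.
- lane_mouth (a point): Centre line of the lane at the mouth, on the plate's top. All x below are along the lane from here. At x = 101 to 131 mm stand two plunger barrels and a fixed end bracket, 72 mm wide, its top 50 mm above the bench. Left of the work a rivet gun hangs still over the bench (about 0.23 to 0.41 m ahead of the robot, 0.15 m left to 0.02 m right of it, from 0.35 m above the bench upwards): keep the arm clear of it.
- rail_left: Left guide rail (y > 0), aluminium angle on the plate, x = 0 to 90 mm, top 24 mm above the bench. The straight inner faces of the rails are 78 mm apart (39 mm each side of the centre line); at the mouth the ends flare outwards about 6 mm over 15 mm (to x = -15 mm). A taped 16 mm foot lies outside. Origin: 6 mm above the lane's. Must not be touched.
- rail_right: Right guide rail (y < 0), mirror image of the left one, same origin. Must not be touched.
- catch (a joint): Yellow sprung catch in the lane floor, 22 mm wide, on the centre line: a ramp rising from its hinge at x = -23 mm, flush with the plate, to a tooth 7 mm high with its upright back face at x = 12 mm. 0 rad = up; grows to about 0.2 to 0.3 as the carton rides over and holds it down. A light spring (under 1 N) lifts it once the carton's rear edge is past x = 12 mm.
- catch_tooth (a point): Top of the catch's tooth at its back face (x = 12 mm; 13 mm above the bench when up).
- stop (a joint): Sprung end stop: 62 mm wide steel plate with black rubber face on two plungers, its top 49 mm above the bench. 0 m = forward, face at x = 60 mm; grows to 0.034 m (hard end) as it is pushed back. Spring about 3.6 N at 0, 6.2 N at 0.022, its value when the carton is held by the catch.
- stop_face (a point): Middle of the stop's rubber face, 32 mm above the bench.
- carton: Carton to load: small closed pale brown box with a blue-edged label, 64 wide, 70 long, 55 mm high, 0.28 to 0.45 kg. Origin: centre of its underside; y is its long axis and points roughly down the lane. Starts on the apron before the mouth, 10 to 25 mm right of the centre line and up to 0.2 rad askew. Held by the catch its origin is at x = 47 mm; centred, it has 7 mm free to each rail.
- tall_carton: Bystander: brown carton with a yellow-edged label, 67 x 75 mm, 80 mm high, origin centre of underside. Leave alone.
- low_carton: Bystander: brown carton with a green-edged label, 69 x 100 mm, 50 mm high, origin centre of underside. Leave alone.
- nose_cup: Bystander: open grey steel cup with pins in it, 59 mm across, 64 mm high, origin centre of underside. Leave alone.
- wrench: Bystander: steel spanner lying flat, 134 mm long, 25 mm wide, 8 mm high. Leave alone.

How it is judged:
On the way:
1. the carton, between the rails, lies on the catch and holds it down (value of joint catch above 0.15 rad and x of carton in the frame of lane between -0.02 and 0.05 m and contact force between carton and catch above 0.05 N), for 0.1 s.
At the end, for the whole second after the job is handed in: The catch is up again (under 0.06 rad), the carton lies flat on the plate behind it (origin 43 to 54 mm past the mouth, within 7 mm of the centre line, squared to under 0.15 rad), pressing the stop back by more than 14 mm, and at rest (value of joint catch below 0.06 rad and x of carton in the frame of lane between 0.043 and 0.054 m and y of carton in the frame of lane between -0.007 and 0.007 m and angle between the y axis of carton and the x axis of lane, either way round below 0.15 rad and z of carton in the frame of lane below 0.009 m and angle between carton's own z axis and vertical below 0.03 rad and value of joint stop above 0.014 m and linear speed of carton below 0.01 m/s); the robot touches nothing.
It fails at once if the carton, the robot or anything else touches a guide rail (contact force between any of rail_left, rail_right and anything else above 0.1 N).
It fails at once if the carton is lifted or tipped (z of carton in the frame of lane above 0.018 m or angle between carton's own z axis and vertical above 0.17 rad).
It fails at once if the carton is squeezed or pushed harder than 30 N (contact force between the fingers and carton above 30 N).
It fails at once if a bystander is moved by more than 12 mm (distance of any of tall_carton, low_carton, nose_cup, wrench from where it was at the start of the episode above 0.012 m).
It also fails if it takes over 56 s, if anything falls off the work surface, if the arm or the gripper's body presses on something with over 40 N, if the wrist force passes 120 N, or if a joint passes its speed limit or range.

## Working session

There is one attempt and no reset: what is moved stays moved. The work goes in short steps, Python scripts to look and compute and a tool call to move; the robot and the scene stay as the last step left them, time stands still between calls to the robot, and variables do not carry over. Pictures are saved under pics/ and viewed, about 8 in all and at most 12, crops included, and the job is handed in when it is done.

Besides the shell and the picture viewer there is one more tool, called after "Request:" as a command line: name --argument value ..., lists and objects as JSON in quotes. send_rows: Moves the arm, as the interface text tells. Its arguments: {"type":"object","properties":{"moves":{"type":"array","items":{"type":"array","items":{"type":"array","items":{"type":"number"}}}},"grip_force":{"type":"number"}},"required":["moves"]}

```bash
mkdir -p pics; cat > h.py <<'E'
import numpy as np,cv2
from rig import robot
def grab(n,f=None):
    g=robot.grab_frame(n)
    if f: cv2.imwrite('pics/'+f,g['frame'])
    return g
def ray(g,uv,z):
    K,R,t=map(np.array,(g['intrinsics'],g['R'],g['t']))
    d=R.T@np.linalg.inv(K)@np.array([uv[0],uv[1],1.]);c=-R.T@t
    return c+d*(z-c[2])/d[2]
def proj(g,X):
    K,R,t=map(np.array,(g['intrinsics'],g['R'],g['t']))
    p=K@(R@np.array(X)+t);return p[:2]/p[2]
E
python3 - <<'E'
from h import *
import pickle
for n in('scene','top'):
    g=grab(n,n+'0.png');pickle.dump(g,open(n+'0.pkl','wb'));print(-np.array(g['R']).T@g['t'])
o=robot.get_obs();print(o)
a=cv2.imread('pics/scene0.png');b=cv2.imread('pics/top0.png')
E
```

```text
[-0.11194328 -0.75599701  0.41622348]
[ 0.25376083 -0.29422823  0.96270449]
{'clock': 0.1, 'joint_positions': array([-1.20589458e+00,  2.64680925e-01,  1.60524301e+00, -1.28859896e-06,
        1.27369780e+00, -3.69282842e-02]), 'qvel': array([ 1.67163666e-03, -1.02429636e-03, -2.85708022e-03, -6.95933743e-04,
        6.43333791e-06,  1.26940241e-03]), 'joint_efforts': array([ 4.17750070e-04, -5.16707325e+01, -3.68589592e+01, -8.91450054e-05,
        6.25439541e-03, -1.10344280e-05]), 'position': array([ 0.26373897, -0.6206245 ,  0.23008142]), 'tool_rot': array([-3.07643602e+00, -6.26556266e-01,  5.21907969e-04]), 'contact_force': array([-0.14065549,  0.09302408, -0.1382634 ]), 'wrist_torque': array([ 0.00851942, -0.00565203,  0.0049646 ]), 'grip_width': 0.08570673230577845}
```

View pics/top0.png

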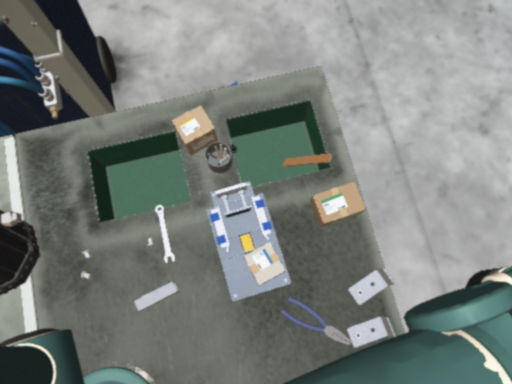

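View pics/scene0.png

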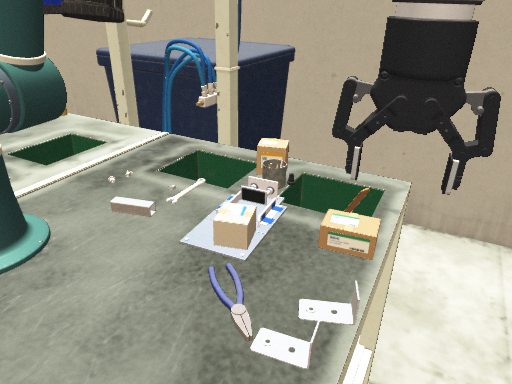

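The top view shows the plate around (248,240), with the stop at (233,198), the catch at (247,243) and the carton at (265,264). I'll enlarge both.

```bash
python3 - <<'E'
import cv2
a=cv2.imread('pics/top0.png')[175:305,195:305]
cv2.imwrite('pics/c1.png',cv2.resize(a,None,fx=4.5,fy=4.5,interpolation=cv2.INTER_CUBIC))
from h import *
import pickle
g=pickle.load(open('top0.pkl','rb'))
for p in [(235,300),(290,284),(209,193)]:print(ray(g,p,.006))
E
```

```text
[ 0.24988093 -0.25378658  0.006     ]
[ 0.28687195 -0.37407911  0.006     ]
[ 0.48983087 -0.18570829  0.006     ]
```

View pics/c1.png

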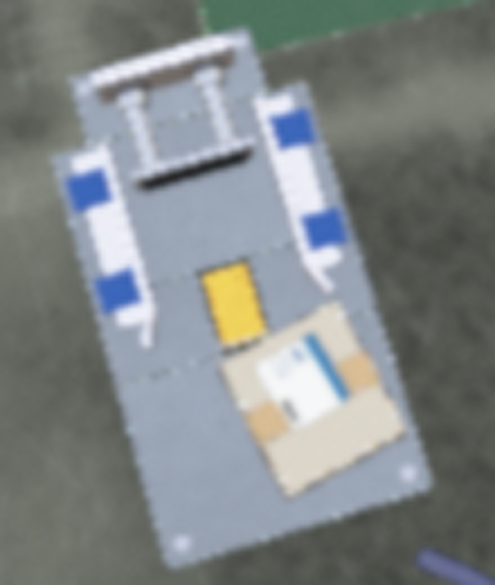

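```bash
cat > fit.py <<'E'
from h import *
from scipy.optimize import least_squares
def T(p,X):
    c,s=np.cos(p[2]),np.sin(p[2]);X=np.atleast_2d(X)
    return np.c_[p[0]+c*X[:,0]-s*X[:,1],p[1]+s*X[:,0]+c*X[:,1],X[:,2]]
def fit(g,X,uv,p0):
    f=lambda p:np.array([proj(g,x) for x in T(p,X)])-uv
    r=least_squares(lambda p:f(p).ravel(),p0,loss='soft_l1',f_scale=.7,x_scale=[.01,.01,.1])
    return r.x,f(r.x)
E
python3 - <<'E'
from fit import *
import pickle
g=pickle.load(open('top0.pkl','rb'))
up=lambda q:(np.array(q,float)+.5)/4.5-.5+[195,175]
X=np.array([(-120,68,6),(-120,-68,6),(12,11,13),(12,-11,13),(-23,11,6),(-23,-11,6),(-15,45,24),(-15,-45,24),(60,31,49),(60,-31,49),(131,36,50),(131,-36,50)])/1e3
uv=up([(172,568),(432,488),(202,272),(248,262),(220,347),(268,332),(148,345),(330,290),(137,183),(250,152),(80,80),(245,32)])
p,r=fit(g,X,uv,[.36,-.27,.3]);print('lane',p.round(4));print(r.round(1).tolist())
C=np.array([(-35,32,55),(35,32,55),(35,-32,55),(-35,-32,55)])/1e3+[0,0,.006]
uc=up([(288,493),(220,365),(338,302),(405,430)])
q,r=fit(g,C,uc,[.3,-.33,.4]);print('carton',q.round(4),r.round(1).tolist())
d=q[:2]-p[:2];c,s=np.cos(p[2]),np.sin(p[2])
print('in lane',c*d[0]+s*d[1],-s*d[0]+c*d[1],q[2]-p[2])
np.save('lane.npy',p)
E
```

```text
lane [ 0.3819 -0.2746  0.3186]
[[-0.7, 0.6], [0.6, -0.1], [0.3, 1.0], [-0.6, 0.4], [0.9, -0.4], [-0.5, 0.1], [0.9, 0.2], [-0.6, 0.5], [-0.8, 0.3], [1.2, -1.0], [0.9, -6.3], [-4.8, -4.7]]
carton [ 0.3275 -0.315   0.5096] [[-0.0, 0.9], [-0.5, -0.5], [-0.1, -0.6], [0.9, 0.3]]
in lane -0.06431928827943764 -0.02133150441920688 0.19096434763203113
```

```bash
cat > go.py <<'E'
from fit import *
from scipy.spatial.transform import Rotation as Ro
p=np.load('lane.npy')
def state():
    o=robot.get_obs();m=Ro.from_rotvec(o['tool_rot']).as_matrix()
    return o,o['position'],np.arctan2(m[1,0],m[0,0])
def lanexy(w):
    d=np.array(w[:2])-p[:2];c,s=np.cos(p[2]),np.sin(p[2]);return np.array([c*d[0]+s*d[1],-s*d[0]+c*d[1]])
def show():
    o,P,th=state();print('t',round(o['clock'],2),'lane mm',(lanexy(P)*1e3).round(1),'z',round(P[2]*1e3,1),'yaw rel',round(th-p[2],4),'w',round(o['grip_width'],4),'F',o['contact_force'].round(1))
def to(x,y,z,rel):
    "lane mm, relative yaw -> tool shift mm, turn"
    o,P,th=state();w=T(p,[x/1e3,y/1e3,z/1e3])[0]-P
    c,s=np.cos(th),np.sin(th)
    print('shift mm',round(1e3*(c*w[0]+s*w[1]),1),round(1e3*(s*w[0]-c*w[1]),1),round(-1e3*w[2],1),'turn',round(th-(rel+p[2]),4))
E
python3 - <<'E'
from go import *
show();to(-64,-105,120,np.pi/2)
E
```

```text
t 0.1 lane mm [-220.6 -291.6] z 230.1 yaw rel 0.0832 w 0.0857 F [-0.1  0.1 -0.1]
shift mm 171.5 -172.9 110.1 turn -1.4876
```

Request:
send_rows --moves '[[[0.02, -0.02, 0.01, -0.12, 0.65], [0.045, -0.045, 0.02, -0.24, 0.65], [0.07, -0.07, 0.03, -0.36, 0.65], [0.09, -0.09, 0.045, -0.48, 0.65], [0.11, -0.11, 0.06, -0.6, 0.65]]]' --grip_force 20

```text
clock: 0.52
position: [0.3225, -0.4754, 0.1706]
tool_rot: [2.751, 1.517, 0.0]
contact_force: [0.8, 0.9, 0.7]
grip_width: 0.0302
```

```bash
python3 - <<'E'
from go import *
show();to(-64,-105,120,np.pi/2)
E
```

```text
t 0.52 lane mm [-119.3 -172. ] z 170.6 yaw rel 0.6891 w 0.0302 F [0.8 0.9 0.7]
shift mm 85.3 -16.6 50.6 turn -0.8817
```

Request:
send_rows --moves '[[[0.017, -0.003, 0.01, -0.12, 0.65], [0.034, -0.006, 0.02, -0.24, 0.65], [0.051, -0.01, 0.03, -0.36, 0.65], [0.068, -0.013, 0.04, -0.48, 0.65], [0.085, -0.0165, 0.05, -0.6, 0.65]]]'

```text
clock: 0.93
position: [0.3541, -0.3953, 0.1204]
tool_rot: [-2.179, -2.262, -0.0]
contact_force: [1.0, 0.2, -0.1]
grip_width: 0.0297
```

Request:
send_rows --moves '[[[0, 0, 0, -0.1, 0.65], [0, 0, 0, -0.2, 0.65], [0, 0, 0, -0.28, 0.65], [0, 0, 0, -0.28, 0.65], [0, 0, 0, -0.28, 0.65]]]'

```text
clock: 1.35
position: [0.3539, -0.3962, 0.1209]
tool_rot: [-1.853, -2.536, -0.0]
contact_force: [0.3, -0.1, -0.2]
grip_width: 0.0303
```

```bash
python3 - <<'E'
from go import *
show();to(-64,-100,24,np.pi/2)
g=grab('scene','s1.png')
a=cv2.imread('pics/s1.png')[110:290,150:390];cv2.imwrite('pics/s1c.png',cv2.resize(a,None,fx=3,fy=3,interpolation=cv2.INTER_CUBIC))
E
```

```text
t 1.35 lane mm [ -64.6 -106.7] z 120.9 yaw rel 1.561 w 0.0303 F [ 0.3 -0.1 -0.2]
shift mm 6.7 0.5 96.9 turn -0.0098
```

View pics/s1c.png

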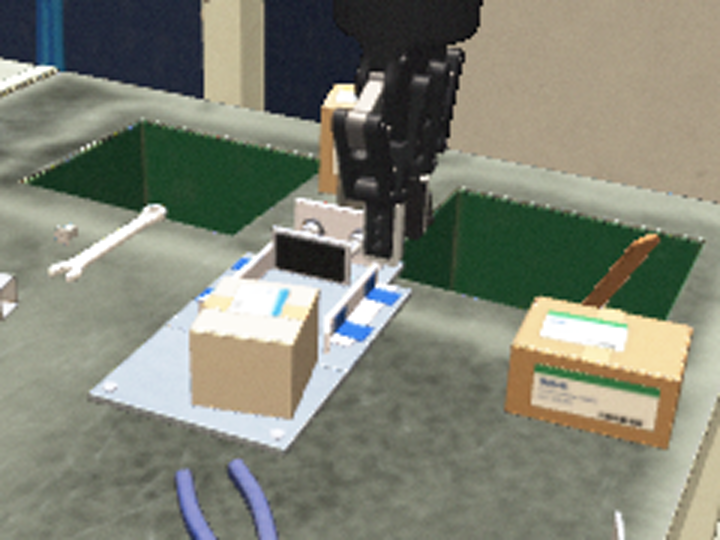

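The gripper hangs to the right of the carton and well clear of the rails. The low carton, at about (600,370), is far off. I'll descend here.

Request:
send_rows --moves '[[[0, 0, 0.025, -0.01, 0.65], [0, 0, 0.05, -0.01, 0.65], [0, 0, 0.075, -0.01, 0.65], [0, 0, 0.097, -0.01, 0.65], [0, 0, 0.097, -0.01, 0.65]]]'

```text
clock: 1.82
position: [0.3512, -0.3932, 0.0197]
tool_rot: [-1.835, -2.539, -0.004]
contact_force: [-1.0, 1.1, -1.4]
grip_width: 0.0302
```

Request:
send_rows --moves '[[[0.006, 0, 0, 0, 0.65], [0.012, 0, 0, 0, 0.65], [0.018, 0, 0, 0, 0.65], [0.024, 0, 0, 0, 0.65], [0.03, 0, 0, 0, 0.65]]]'

```text
clock: 2.23
position: [0.345, -0.3681, 0.0257]
tool_rot: [1.837, 2.546, -0.001]
contact_force: [-1.0, 0.0, 0.2]
grip_width: 0.0299
```

```bash
python3 - <<'E'
from go import *
show()
E
```

```text
t 2.23 lane mm [-64.2 -77.2] z 25.7 yaw rel 1.5731 w 0.0299 F [-1.   0.   0.2]
```

Request:
send_rows --moves '[[[0.0025, 0, 0, 0, 0.65], [0.005, 0, 0, 0, 0.65], [0.0075, 0, 0, 0, 0.65], [0.01, 0, 0, 0, 0.65], [0.0125, 0, 0, 0, 0.65]]]'

```text
clock: 2.65
position: [0.3409, -0.3566, 0.0246]
tool_rot: [1.837, 2.547, -0.001]
contact_force: [0.1, -2.1, -0.6]
grip_width: 0.0296
```

Request:
send_rows --moves '[[[0.0025, 0, 0, 0, 0.65], [0.005, 0, 0, 0, 0.65], [0.0075, 0, 0, 0, 0.65], [0.01, 0, 0, 0, 0.65], [0.0125, 0, 0, 0, 0.65]]]'

```text
clock: 3.07
position: [0.3368, -0.3445, 0.0245]
tool_rot: [1.837, 2.547, -0.001]
contact_force: [0.0, -0.9, 1.7]
grip_width: 0.0299
```

```bash
python3 - <<'E'
from go import *
show()
import pickle
for n in ('top','scene'):
    g=grab(n,n+'2.png');pickle.dump(g,open(n+'2.pkl','wb'))
a=cv2.imread('pics/top2.png')[175:305,195:305];b=cv2.imread('pics/scene2.png')[160:280,170:300]
a=cv2.resize(a,None,fx=4,fy=4,interpolation=cv2.INTER_CUBIC);b=cv2.resize(b,None,fx=2.7,fy=2.7,interpolation=cv2.INTER_CUBIC)
im=np.zeros((520,800,3),np.uint8);im[:520,:440]=a[:520];im[:b.shape[0],440:440+b.shape[1]]=b[:,:360]
cv2.imwrite('pics/c2.png',im)
E
```

```text
t 3.07 lane mm [-64.6 -52.2] z 24.5 yaw rel 1.5732 w 0.0299 F [ 0.  -0.9  1.7]
```

View pics/c2.png

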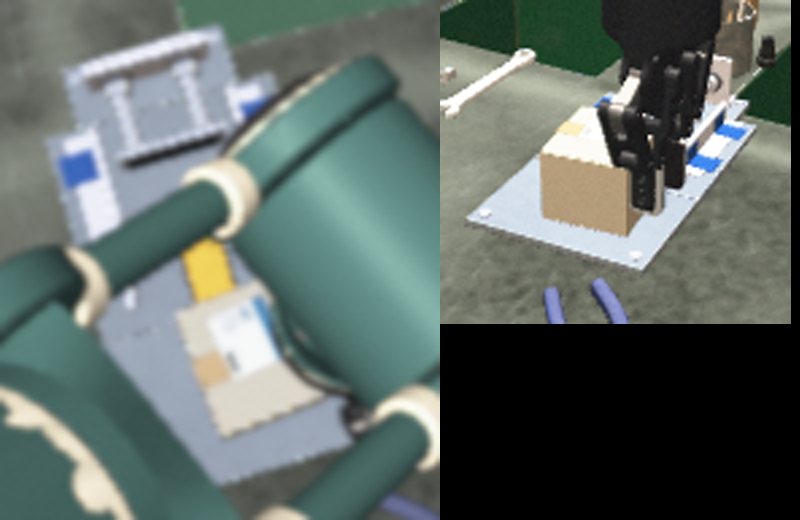

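The carton is squaring against both fingers. In the crop, its left top edge runs from (177,312) to (222,436), and the scene inset shows the fingers on its right side.

```bash
python3 - <<'E'
from go import *
import pickle
g=pickle.load(open('top2.pkl','rb'))
a,b=[lanexy(ray(g,(np.array(q)+.5)/4-.5+[195,175],.061))*1e3 for q in((177,312),(222,436))]
print(a,b,np.arctan2((a-b)[1],(a-b)[0]))
E
```

```text
[-28.26402036  23.47749785] [-96.76539213  19.40014439] 0.05945207155995691
```

Request:
send_rows --moves '[[[0.002, 0, 0, 0, 0.65], [0.004, 0, 0, 0, 0.65], [0.006, 0, 0, 0, 0.65], [0.008, 0, 0, 0, 0.65], [0.0095, 0, 0, 0, 0.65]]]'

```text
clock: 3.58
position: [0.3339, -0.3352, 0.0243]
tool_rot: [1.838, 2.547, 0.0]
contact_force: [0.8, -2.5, 0.9]
grip_width: 0.0295
```

Request:
send_rows --moves '[[[0, 0, 0, 0, 0.65], [-0.008, 0, 0, 0, 0.65], [-0.02, 0, 0, 0, 0.65], [-0.035, 0, 0, 0, 0.65], [-0.05, 0, 0, 0, 0.65]]]'

```text
clock: 4.0
position: [0.3497, -0.3836, 0.0239]
tool_rot: [-1.837, -2.547, -0.001]
contact_force: [-0.1, 0.2, 1.3]
grip_width: 0.0298
```

Request:
send_rows --moves '[[[0, 0, -0.02, 0, 0.65], [0, 0, -0.045, 0, 0.65], [0, 0, -0.07, 0, 0.65], [0, 0, -0.095, 0, 0.65], [0, 0, -0.095, 0, 0.65]]]'

```text
clock: 4.42
position: [0.3523, -0.3866, 0.1246]
tool_rot: [1.833, 2.541, -0.003]
contact_force: [1.0, -1.3, 1.0]
grip_width: 0.0296
```

```bash
python3 - <<'E'
from go import *
show();to(-150,0,120,0)
E
```

```text
t 4.42 lane mm [-63.2 -97. ] z 124.6 yaw rel 1.5728 w 0.0296 F [ 1.  -1.3  1. ]
shift mm 97.2 -86.6 4.6 turn 1.5728
```

Request:
send_rows --moves '[[[0, -0.018, 0, 0.12, 0.65], [0, -0.036, 0, 0.24, 0.65], [0, -0.054, 0, 0.36, 0.65], [0, -0.072, 0, 0.48, 0.65], [0, -0.087, 0, 0.6, 0.65]]]'

```text
clock: 4.83
position: [0.2658, -0.4107, 0.1186]
tool_rot: [-2.513, -1.882, -0.0]
contact_force: [-0.1, -0.2, -0.0]
grip_width: 0.0301
```

Request:
send_rows --moves '[[[0, 0, 0, 0.12, 0.65], [0, 0, 0, 0.24, 0.65], [0, 0, 0, 0.36, 0.65], [0, 0, 0, 0.48, 0.65], [0, 0, 0, 0.6, 0.65]]]'

```text
clock: 5.25
position: [0.2667, -0.4105, 0.1186]
tool_rot: [-2.958, -1.055, 0.0]
contact_force: [0.6, -0.0, 0.3]
grip_width: 0.0299
```

Request:
send_rows --moves '[[[0, 0, 0, 0.12, 0.65], [0, 0, 0, 0.24, 0.65], [0, 0, 0, 0.36, 0.65], [0, 0, 0, 0.373, 0.65], [0, 0, 0, 0.373, 0.65]]]'

```text
clock: 5.67
position: [0.2668, -0.4103, 0.1187]
tool_rot: [-3.1, -0.502, 0.0]
contact_force: [-0.1, -0.6, -0.2]
grip_width: 0.0299
```

```bash
python3 - <<'E'
from go import *
show();to(-150,0,120,0)
import pickle
for n in ('top','scene'):
    g=grab(n,n+'3.png');pickle.dump(g,open(n+'3.pkl','wb'))
a=cv2.imread('pics/top3.png')[175:305,195:305];b=cv2.imread('pics/scene3.png')[160:280,170:300]
a=cv2.resize(a,None,fx=4,fy=4,interpolation=cv2.INTER_CUBIC);b=cv2.resize(b,None,fx=2.7,fy=2.7,interpolation=cv2.INTER_CUBIC)
im=np.zeros((520,800,3),np.uint8);im[:520,:440]=a[:520];im[:b.shape[0],440:440+b.shape[1]]=b[:,:360]
cv2.imwrite('pics/c3.png',im)
E
```

```text
t 5.67 lane mm [-151.8  -92.8] z 118.7 yaw rel 0.0024 w 0.0299 F [-0.1 -0.6 -0.2]
shift mm 2.0 -92.8 -1.3 turn 0.0024
```

View pics/c3.png

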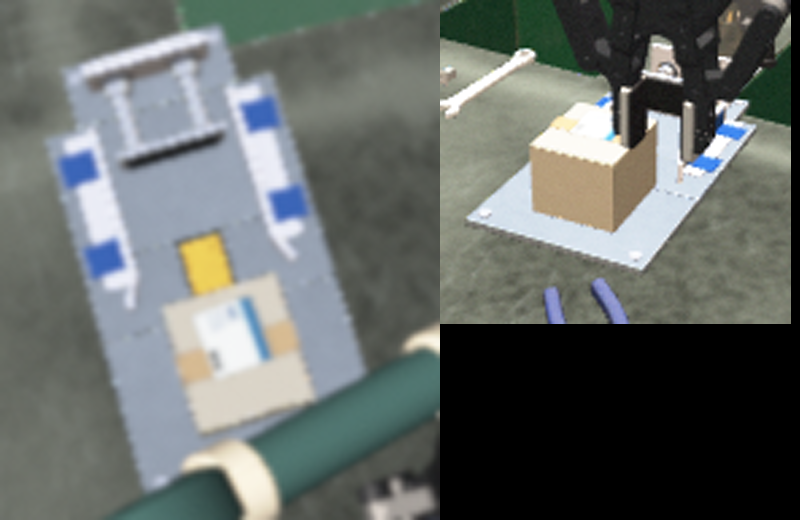

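The carton now stands nearly straight. Its top corners are at (163,310), (272,272), (315,400) and (200,435) in the crop. I'll refit it.

```bash
python3 - <<'E'
from go import *
import pickle
g=pickle.load(open('top3.pkl','rb'))
up=lambda q:(np.array(q,float)+.5)/4-.5+[195,175]
C=np.array([(-35,32,55),(35,32,55),(35,-32,55),(-35,-32,55)])/1e3+[0,0,.006]
q,r=fit(g,C,up([(200,434),(163,310),(273,273),(315,400)]),[.32,-.29,.33]);print(r.round(1).tolist(),lanexy(q)*1e3,q[2]-p[2])
for n,uv,z in[('catchL',(177,243),.013),('catchR',(222,231),.013),('flL',(130,305),.024),('flR',(293,257),.024),('stL',(122,163),.049),('stR',(224,133),.049)]:
    print(n,(lanexy(ray(g,up(uv),z))*1e3).round(1))
E
```

```text
[[-0.2, 0.8], [-0.8, -0.3], [0.5, -0.2], [0.3, -0.1]] [-58.63607527  -0.75890734] 0.010068774750246146
catchL [14.1 12.6]
catchR [ 13.2 -13.6]
flL [-12.9  47.2]
flR [-13.8 -46.7]
stL [59.8 29.1]
stR [ 59.5 -29.1]
```

Request:
send_rows --moves '[[[0, -0.02, 0, 0, 0.65], [0, -0.04, 0, 0, 0.65], [0, -0.06, 0, 0, 0.65], [0, -0.08, 0, 0, 0.65], [0, -0.093, 0, 0.002, 0.65]]]'

```text
clock: 6.18
position: [0.237, -0.3201, 0.1188]
tool_rot: [-3.1, -0.499, 0.001]
contact_force: [0.8, -0.7, 0.3]
grip_width: 0.0295
```

Request:
send_rows --moves '[[[0, 0, 0.025, 0, 0.65], [0, 0, 0.05, 0, 0.65], [0, 0, 0.075, 0, 0.65], [0, 0, 0.092, 0, 0.65], [0, 0, 0.092, 0, 0.65]]]'

```text
clock: 6.6
position: [0.2358, -0.3188, 0.024]
tool_rot: [-3.095, -0.497, 0.005]
contact_force: [-1.2, 0.9, -0.3]
grip_width: 0.03
```

Request:
send_rows --moves '[[[0.006, 0, 0, 0, 0.65], [0.012, 0, 0, 0, 0.65], [0.018, 0, 0, 0, 0.65], [0.024, 0, 0, 0, 0.65], [0.03, 0, 0, 0, 0.65]]]'

```text
clock: 7.02
position: [0.2678, -0.3132, 0.0285]
tool_rot: [3.1, 0.496, 0.002]
contact_force: [0.5, -1.0, -0.5]
grip_width: 0.0297
```

```bash
python3 - <<'E'
from go import *
show();to(-110,0,26,0)
E
```

```text
t 7.02 lane mm [-120.4   -0.9] z 28.5 yaw rel -0.0012 w 0.0297 F [ 0.5 -1.  -0.5]
shift mm 10.4 -0.9 2.5 turn -0.0012
```

Request:
send_rows --moves '[[[0.003, -0.001, 0.002, 0, 0.65], [0.006, -0.001, 0.002, 0, 0.65], [0.009, -0.001, 0.002, 0, 0.65], [0.012, -0.001, 0.002, 0, 0.65], [0.015, -0.001, 0.002, 0, 0.65]]]'

```text
clock: 7.43
position: [0.2804, -0.3067, 0.0252]
tool_rot: [-3.102, -0.496, 0.0]
contact_force: [0.3, 0.0, -0.1]
grip_width: 0.03
```

Request:
send_rows --moves '[[[0.003, 0, 0, 0, 0.65], [0.006, 0, 0, 0, 0.65], [0.009, 0, 0, 0, 0.65], [0.012, 0, 0, 0, 0.65], [0.015, 0, 0, 0, 0.65]]]'

```text
clock: 7.85
position: [0.2946, -0.3022, 0.0252]
tool_rot: [-3.102, -0.495, 0.001]
contact_force: [-2.1, -0.8, 1.8]
grip_width: 0.03
```

Request:
send_rows --moves '[[[0.003, 0, 0, 0, 0.65], [0.006, 0, 0, 0, 0.65], [0.009, 0, 0, 0, 0.65], [0.012, 0, 0, 0, 0.65], [0.015, 0, 0, 0, 0.65]]]'

```text
clock: 8.27
position: [0.309, -0.2974, 0.0252]
tool_rot: [-3.102, -0.496, 0.0]
contact_force: [-1.4, -0.2, 0.3]
grip_width: 0.0299
```

```bash
python3 - <<'E'
from go import *
show()
import pickle
for n in ('top','scene'):
    g=grab(n,n+'4.png');pickle.dump(g,open(n+'4.pkl','wb'))
a=cv2.imread('pics/top4.png')[175:305,195:305];b=cv2.imread('pics/scene4.png')[160:280,170:300]
a=cv2.resize(a,None,fx=4,fy=4,interpolation=cv2.INTER_CUBIC);b=cv2.resize(b,None,fx=2.7,fy=2.7,interpolation=cv2.INTER_CUBIC)
im=np.zeros((520,800,3),np.uint8);im[:520,:440]=a[:520];im[:b.shape[0],440:440+b.shape[1]]=b[:,:360]
cv2.imwrite('pics/c4.png',im)
E
```

```text
t 8.27 lane mm [-76.3   1.2] z 25.2 yaw rel -0.0018 w 0.0299 F [-1.4 -0.2  0.3]
```

View pics/c4.png

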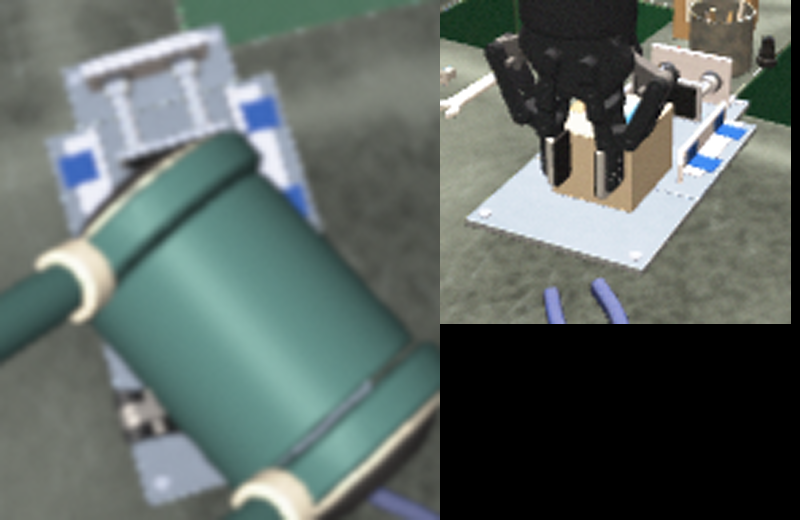

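The top view is now hidden by the arm. In the scene inset, the carton's right face has corners at (633,211) rear-bottom, (669,178) front-bottom and (672,98) front-top.

```bash
python3 - <<'E'
from go import *
import pickle
g=pickle.load(open('scene4.pkl','rb'))
up=lambda q:(np.array(q,float)-[440,0]+.5)/2.7-.5+[170,160]
for n,uv,z in[('rb',(633,211),.006),('fb',(669,178),.006),('ft',(672,98),.061),('railtip top',(680,150),.024),('railtip bottom',(680,180),.006),('plate corner',(645,268),.006),('plateL',(468,217),.006)]:
    print(n,(lanexy(ray(g,up(uv),z))*1e3).round(1))
for X in [(-64,-32,6),(6,-32,6),(6,-32,61),(-15,-45,24),(-120,-68,6),(-120,68,6)]:
    print(X,((proj(g,T(p,np.array(X)/1e3)[0])-[170,160]+.5)*2.7-.5+[440,0]).round())
# fit carton
C=np.array([(-35,-32,6),(35,-32,6),(35,-32,61)])/1e3
q,r=fit(g,C,up([(633,211),(669,178),(672,98)]),[.36,-.28,.32]);print(lanexy(q)*1e3,q[2]-p[2],r.round(1).tolist())
E
```

```text
rb [-60.8 -31.6]
fb [ -9.8 -36.3]
ft [ 11.3 -28.1]
railtip top [  2.9 -39.2]
railtip bottom [ -8.8 -44.8]
plate corner [-117.   -67.6]
plateL [-116.7   67.6]
(-64, -32, 6) [632. 213.]
(6, -32, 6) [672. 167.]
(6, -32, 61) [674. 102.]
(-15, -45, 24) [677. 163.]
(-120, -68, 6) [644. 271.]
(-120, 68, 6) [465. 219.]
[-27.93514398   1.61475926] 0.04271262895164468 [[-0.0, 0.2], [0.3, -5.1], [-0.2, 0.7]]
```

Request:
send_rows --moves '[[[0.003, 0, 0, 0, 0.65], [0.006, 0, 0, 0, 0.65], [0.009, 0, 0, 0, 0.65], [0.012, 0, 0, 0, 0.65], [0.015, 0, 0, 0, 0.65]]]'

```text
clock: 8.78
position: [0.3233, -0.2928, 0.0253]
tool_rot: [3.102, 0.495, 0.0]
contact_force: [-2.4, -0.5, 1.1]
grip_width: 0.0298
```

Request:
send_rows --moves '[[[0.003, 0, 0, 0, 0.65], [0.006, 0, 0, 0, 0.65], [0.009, 0, 0, 0, 0.65], [0.012, 0, 0, 0, 0.65], [0.015, 0, 0, 0, 0.65]]]'

```text
clock: 9.2
position: [0.3376, -0.2881, 0.0253]
tool_rot: [-3.102, -0.496, 0.0]
contact_force: [-3.0, -2.3, 2.5]
grip_width: 0.0297
```

```bash
python3 - <<'E'
from go import *
show()
import pickle
for n in ('top','scene'):
    g=grab(n,n+'5.png');pickle.dump(g,open(n+'5.pkl','wb'))
a=cv2.imread('pics/top5.png')[175:305,195:305];b=cv2.imread('pics/scene5.png')[160:280,200:300]
a=cv2.resize(a,None,fx=3,fy=3,interpolation=cv2.INTER_CUBIC);b=cv2.resize(b,None,fx=4.5,fy=4.5,interpolation=cv2.INTER_CUBIC)
im=np.zeros((540,780,3),np.uint8);im[:390,:330]=a;im[:b.shape[0],330:330+b.shape[1]]=b
cv2.imwrite('pics/c5.png',im)
E
```

```text
t 9.2 lane mm [-46.3   1.1] z 25.3 yaw rel -0.0018 w 0.0297 F [-3.  -2.3  2.5]
```

View pics/c5.png

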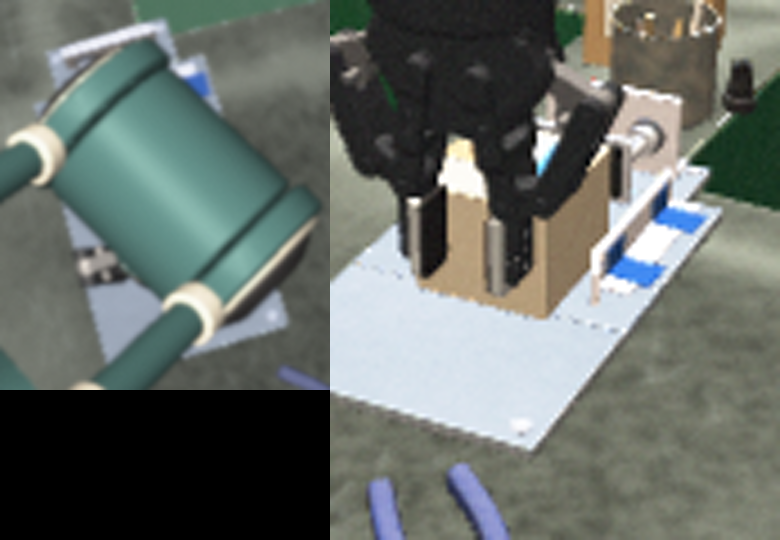

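The carton is between the rails, with a visible gap to the right rail. Its rear bottom edge runs from about (418,290) to (547,317), and the fingers sit clear of the rails.

```bash
python3 - <<'E'
from go import *
import pickle
g=pickle.load(open('scene5.pkl','rb'))
up=lambda q:(np.array(q,float)-[330,0]+.5)/4.5-.5+[200,160]
for uv in [(418,290),(547,317),(450,297),(532,450),(597,300)]:
    print(uv,(lanexy(ray(g,up(uv),.006))*1e3).round(1))
E
```

```text
(418, 290) [-35.2  29.8]
(547, 317) [-30.5 -31.3]
(450, 297) [-34.2  14.3]
(532, 450) [-119.6  -66.7]
(597, 300) [ -8.2 -45.3]
```

Request:
send_rows --moves '[[[0.003, 0, 0, 0, 0.65], [0.006, 0, 0, 0, 0.65], [0.009, 0, 0, 0, 0.65], [0.012, 0, 0, 0, 0.65], [0.015, 0, 0, 0, 0.65]]]'

```text
clock: 9.72
position: [0.3518, -0.2834, 0.0252]
tool_rot: [-3.102, -0.495, 0.0]
contact_force: [-1.9, -1.1, 0.9]
grip_width: 0.0298
```

Request:
send_rows --moves '[[[0.003, 0, 0, 0, 0.65], [0.006, 0, 0, 0, 0.65], [0.009, 0, 0, 0, 0.65], [0.012, 0, 0, 0, 0.65], [0.015, 0, 0, 0, 0.65]]]'

```text
clock: 10.13
position: [0.3652, -0.279, 0.0252]
tool_rot: [-3.102, -0.497, 0.003]
contact_force: [-7.8, -3.3, 4.6]
grip_width: 0.0296
```

Request:
send_rows --moves '[[[0.002, 0, 0, 0, 0.65], [0.004, 0, 0, 0, 0.65], [0.006, 0, 0, 0, 0.65], [0.008, 0, 0, 0, 0.65], [0.01, 0, 0, 0, 0.65]]]'

```text
clock: 10.55
position: [0.3741, -0.276, 0.0253]
tool_rot: [-3.102, -0.497, 0.005]
contact_force: [-8.6, -3.1, 4.5]
grip_width: 0.0304
```

```bash
python3 - <<'E'
from go import *
show()
import pickle
n='scene';g=grab(n,n+'6.png');pickle.dump(g,open(n+'6.pkl','wb'))
b=cv2.imread('pics/scene6.png')[160:260,200:310]
cv2.imwrite('pics/c6.png',cv2.resize(b,None,fx=5,fy=5,interpolation=cv2.INTER_CUBIC))
E
```

```text
t 10.55 lane mm [-7.9  1.1] z 25.3 yaw rel -0.0012 w 0.0304 F [-8.6 -3.1  4.5]
```

View pics/c6.png

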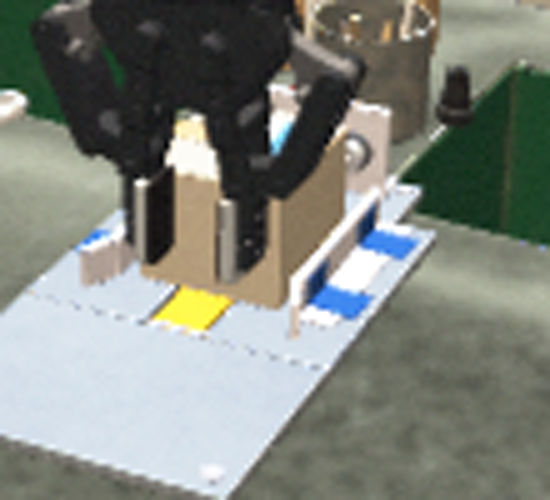

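The stop is being pushed back and the catch is still held down under the carton's rear edge, around (190,300). I'll push another 14 mm.

Request:
send_rows --moves '[[[0.002, 0, 0, 0, 0.65], [0.004, 0, 0, 0, 0.65], [0.006, 0, 0, 0, 0.65], [0.008, 0, 0, 0, 0.65], [0.01, 0, 0, 0, 0.65]]]'

```text
clock: 11.02
position: [0.3832, -0.2731, 0.0253]
tool_rot: [-3.102, -0.497, 0.006]
contact_force: [-10.1, -5.2, 5.6]
grip_width: 0.0298
```

Request:
send_rows --moves '[[[0.001, 0, 0, 0, 0.65], [0.002, 0, 0, 0, 0.65], [0.003, 0, 0, 0, 0.65], [0.004, 0, 0, 0, 0.65], [0.004, 0, 0, 0, 0.65]]]'

```text
clock: 11.43
position: [0.3868, -0.2718, 0.0253]
tool_rot: [-3.102, -0.497, 0.006]
contact_force: [-10.9, -5.6, 6.0]
grip_width: 0.0295
```

```bash
python3 - <<'E'
from go import *
show()
import pickle
n='scene';g=grab(n,n+'7.png');pickle.dump(g,open(n+'7.pkl','wb'))
b=cv2.imread('pics/scene7.png')[160:260,200:310]
cv2.imwrite('pics/c7.png',cv2.resize(b,None,fx=5,fy=5,interpolation=cv2.INTER_CUBIC))
E
```

```text
t 11.43 lane mm [5.6 1.1] z 25.3 yaw rel -0.001 w 0.0295 F [-10.9  -5.6   6. ]
```

View pics/c7.png

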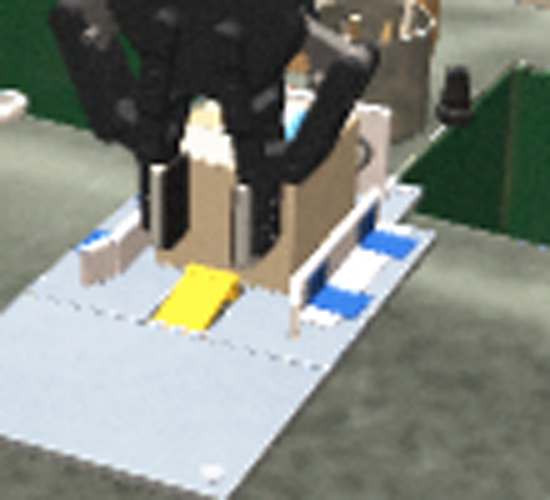

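The catch has sprung up: its raised side now shows at (235,285), just behind the carton's rear edge. I'll back off slowly.

Request:
send_rows --moves '[[[-0.0015, 0, 0, 0, 0.65], [-0.003, 0, 0, 0, 0.65], [-0.0045, 0, 0, 0, 0.65], [-0.006, 0, 0, 0, 0.65], [-0.0075, 0, 0, 0, 0.65]]]'

```text
clock: 11.9
position: [0.3821, -0.2737, 0.0254]
tool_rot: [3.102, 0.495, 0.002]
contact_force: [-0.2, -0.8, -0.3]
grip_width: 0.0299
```

Request:
send_rows --moves '[[[-0.005, 0, 0, 0, 0.65], [-0.015, 0, 0, 0, 0.65], [-0.03, 0, 0, 0, 0.65], [-0.045, 0, 0, 0, 0.65], [-0.06, 0, 0, 0, 0.65]]]'

```text
clock: 12.32
position: [0.3235, -0.2925, 0.0253]
tool_rot: [3.102, 0.496, 0.0]
contact_force: [-0.3, -0.4, 0.4]
grip_width: 0.0301
```

Request:
send_rows --moves '[[[-0.005, 0, -0.02, 0, 0.65], [-0.01, 0, -0.045, 0, 0.65], [-0.02, 0, -0.07, 0, 0.65], [-0.03, 0, -0.095, 0, 0.65], [-0.03, 0, -0.12, 0, 0.65]]]'

```text
clock: 12.73
position: [0.294, -0.3016, 0.146]
tool_rot: [-3.102, -0.494, 0.001]
contact_force: [0.9, 0.1, 0.5]
grip_width: 0.0297
```

Request:
send_rows --moves '[[[0, 0.02, 0, 0, 0.65], [0, 0.05, 0, 0, 0.65], [0, 0.08, 0, 0, 0.65], [0, 0.11, 0, 0, 0.65], [0, 0.14, 0, 0, 0.65]]]'

```text
clock: 13.15
position: [0.3393, -0.4361, 0.1453]
tool_rot: [3.102, 0.495, 0.001]
contact_force: [-0.5, 0.5, -0.4]
grip_width: 0.0299
```

```bash
python3 - <<'E'
from go import *
show()
import pickle
for n in ('top','scene'):
    g=grab(n,n+'8.png');pickle.dump(g,open(n+'8.pkl','wb'))
a=cv2.imread('pics/top8.png')[175:305,195:295];b=cv2.imread('pics/scene8.png')[160:260,215:295]
a=cv2.resize(a,None,fx=4,fy=4,interpolation=cv2.INTER_CUBIC);b=cv2.resize(b,None,fx=5,fy=5,interpolation=cv2.INTER_CUBIC)
im=np.zeros((520,800,3),np.uint8);im[:520,:400]=a;im[:b.shape[0],400:]=b
cv2.imwrite('pics/c8.png',im)
E
```

```text
t 13.15 lane mm [ -91. -140.] z 145.3 yaw rel -0.002 w 0.0299 F [-0.5  0.5 -0.4]
```

View pics/c8.png

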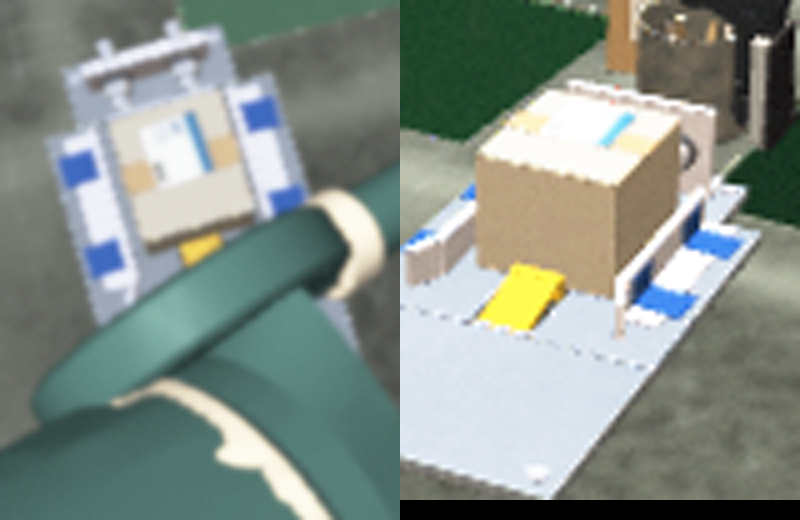

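The carton sits square between the rails, with the raised catch at (530,290) behind it. Its top corners in the top crop are at (107,122), (222,88), (257,215) and (145,247). I'll check the fit and hand in if it's good.

```bash
python3 - <<'E'
from go import *
import pickle
g=pickle.load(open('top8.pkl','rb'))
up=lambda q:(np.array(q,float)+.5)/4-.5+[195,175]
C=np.array([(-35,32,55),(35,32,55),(35,-32,55),(-35,-32,55)])/1e3+[0,0,.006]
q,r=fit(g,C,up([(145,245),(107,122),(222,88),(257,213)]),[.42,-.26,.33]);l=lanexy(q)*1e3;print(r.round(1).tolist(),l,q[2]-p[2])
if abs(l[1])<5 and 40<l[0]<54: print(robot.finish_job())
E
```

```text
[[-0.4, -0.0], [0.3, 0.0], [-0.2, 0.4], [0.3, -0.4]] [45.93998476 -1.77944657] -0.008750738583755469
the job is handed in; nothing more can be done
None
```

I pushed the carton down the lane until the catch sprang up behind it, and handed the job in at about 13 s of robot time. `finish_job` gave no verdict, so this rests on my own checks.

**How it went:** I first pushed the carton's right side with the two part-closed fingers, which squared and centred it on the apron. I then pushed its rear face down the lane against the stop, past the catch. Finally I backed off slowly so the stop's spring set it against the catch.

**Last checks:**

| Check | Result | Needed |
|---|---|---|
| Carton along the lane | about 46 mm past the mouth (nominal 47) | 43 to 54 mm |
| Carton off the centre line | about 1.8 mm to the right | within 7 mm |
| Carton askew | about 0.01 rad | under 0.15 rad |
| Catch | up behind the carton in the last picture | up |
| Force on the tool after backing off | about 0, arm clear of everything | touching nothing |
| Highest wrist force I read, while pushing | about 14 N | fingers on carton 30 N at most |

- **Accuracy:** the carton's position is good to about 2 mm, the limit of the camera calibration.
- **Not measured:** I could not read the catch and stop joints or any contact with the rails directly. The pictures showed gaps to the rails while pushing, and the bystanders in view looked unmoved.
- **Disagreement:** two rough readings of the carton's angle while it was being pushed down the lane came out at 0.04 to 0.08 rad. They came from coarse pixels or corners partly hidden by the rail, and the final fit did not bear them out.

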